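# Step the gauge stick along the worktop

## Robot

A 6-joint arm with a two-finger parallel gripper is mounted at the origin on a cart in front of the work surface, level with it; the furniture and walls round the work are solid. World frame = base frame: x ahead of the robot, y to its left, z up, the work surface at z = 0. Lengths are in m, angles in rad, forces in N, time in s.
With the tool pointing down it reaches from about 0.4 to 0.825 m from the base axis. Payload 7 kg.
Tool frame: the origin (TCP) lies at the centre of the arm's flange, where the gripper is bolted on; the fingertips stand 178 mm ahead of it and the grasp point (between the pads) lies 159 mm ahead of it; z points along the fingers, y is the direction in which the jaws open and shut (so a half turn about z gives the same grasp; the last joint's range is limited). The gripper opens to 88 mm and grips with 3 to 60 N. Pads are 19 mm wide; open, the fingers measure 130 mm over their backs; the gripper's body (78 mm by 193 mm) begins 47 mm behind the grasp point.
Start: joints at [1.613, 0.359, 0.012, 0, -1.224, -0.288], TCP at [0.164, 0.655, 0.405] pointing down, gripper open.
Joint ranges: [-3.07, 3.07], [-1.43, 2.12], [-1.02, 1.25], [-3.03, 1.67], [-3.05, -0], [-3.03, 3.03]. Speed limits (rad/s): [2.39, 2.39, 3.01, 3.14, 3.14, 3.14].

## Interface

Orientations are given as [roll, pitch, yaw] about the fixed x, y, z axes, in that order (R = Rz(yaw) Ry(pitch) Rx(roll)).
In Python, from station import arm gives the robot as it stands.
- The arm moves only by the shell command python3 -m handwheel 'ROWS' [OPENING] [FORCE]. ROWS is JSON, a list of rows, each a list of 4 numbers: the shift along the world's x, y, z in cm, then the turn about the world's z in rad. In form: [[dx, dy, dz, yaw], ...]. A call has 1 to 20 rows; each row shifts and turns the commanded pose from where the row before left it; what a row does not reach is not made up. A row lasts 1/10 s, in which the tool goes at most 50 mm and 8.59 degrees, less where a joint would pass 70% of its speed; a pose out of reach is approached as far as the arm can. A call is refused whole if a number of a shift passes 5 or a number of a turn 0.15, either way. A call with a gripper value outside its range is refused whole. OPENING is the closure, from 0 (fully open) to 1 (shut), set as the call begins (- or left out, the last holds). The fingers move at their own pace and stop on an object; FORCE is the grip in N (left out, the last holds). Time passes only in rows, so rows that do not move let the fingers close. It gives the time, the measured TCP pose, the force and the opening at its end, in the units of the state.
- arm.get_state(): the state, without advancing time (a new reading comes with each control period).
- arm.grab_frame(name): name is "scene" or "side" or "wrist"; returns a dict with "image" (420x560x3 uint8, red, green, blue), "depth" (420x560 float32, m along the optical axis (not along the pixel's ray), 0 where there is no reading), "vfov" (degrees; the focal length in pixels is half the picture's height over the tangent of half this angle, whatever the lens; pixels are square), "cx", "cy" (the principal point, pixels), "rvec" (rotation vector, rad) and "tvec" (3), from world to camera coordinates, as OpenCV has them. Camera axes: x right, y down, z forward; pixel columns grow to the right and rows downward; lengths in m; the calibration is good to about 2 mm. A picture is of the moment at which its call begins.
- arm.job_done(): hands the job in, once; it reports no verdict.
The state is a dict: "t": time; "q": joint angles; "qd": joint speeds; "joint_efforts": joint torques, N m; "eef_pos": TCP position; "ee_rot": TCP orientation; "force": force on the tool from outside, world axes, zero at the start; "moment": the same for the moment, N m; "width": finger opening in m.
Only numpy, scipy, OpenCV 4.12 (cv2) and the standard library are available. Lean on these libraries where they do the work, as an engineer would, in place of code of your own. Each camera call takes 0.05 s, during which the arm holds its last target.

## Task

Check the tape marks by stepping the wooden gauge stick along the worktop, without picking it up: keep its plain square end where it lies and swing the other end, the rounded one with the brass eyelet, onto the middle of the tape cross; then keep that end on the cross and swing the plain end round into the middle of the tape square. Leave the stick lying flat there and let go, and do not disturb the tape roll and the piece of cheese beside it.

Things in the scene. Friction and masses are not known exactly. Their poses are not given: they have to be found in the camera images.
- gauge_stick: straight wooden stick lying flat, 183 mm long, 22 mm wide, 24 mm high, 0.1 kg, loose; one end is cut square and plain, the other is rounded and has a brass eyelet on top. The origin is the stick's plain-end point: on its centre line, on the underside, 12 mm in from the square end face. x points along the stick to the eyelet end, z up. It may be gripped across its 22 mm width anywhere along its length; the middle of the stick lies 80 mm from the origin along x
- eyelet_end (a point): the stick's eyelet-end point: on the underside below the centre of the eyelet, 11 mm in from the tip of the rounded end and 160 mm from the plain-end point
- tape_cross: X of two tan paper tape strips, each 66 x 13 mm, stuck flat on the worktop (no height to feel); origin at its middle, where the eyelet end has to go. At the start it lies 160 mm from the stick's plain-end point, so the eyelet end comes onto it when the stick is swung about its plain end, by 0.65 to 1.15 rad clockwise seen from above
- tape_square (a point): middle of a square outline of tan paper tape, 60 mm outside and 40 mm inside, stuck flat on the worktop (no height to feel); the plain end has to go there. It lies 160 mm from the middle of the cross; the second swing, about the eyelet end, is 0.75 to 1.2 rad counter-clockwise seen from above
- tape_roll: bystander: roll of tan paper tape lying flat, 73 mm across, 19 mm high, loose; origin at the centre of its underside. To the right of it stands a fixed wire cutter whose bow and handle reach about 0.3 m above the worktop: pass over or in front of it. A film dispenser 0.22 m high stands fixed behind the stick, a tub and two jars, at most 0.11 m high, behind the roll
- cheese_piece: bystander: small yellow piece of cheese, 41 x 56 x 31 mm, loose; origin at the centre of its underside

How it is judged:
On the way:
1. the eyelet end is on the cross while the plain end is still where it lay (horizontal distance between eyelet_end and tape_cross below 0.02 m and distance of gauge_stick from where it was at the start of the episode below 0.025 m), for 0.2 s.
At the end, for the whole second after the job is handed in: the stick lies flat and still on the worktop, its eyelet-end point within 20 mm of the middle of the cross and its plain-end point within 20 mm of the middle of the square (horizontal distance between eyelet_end and tape_cross below 0.02 m and horizontal distance between gauge_stick and tape_square below 0.02 m and height (world z) of each of gauge_stick, eyelet_end below 0.008 m and angle between gauge_stick's own z axis and vertical below 0.15 rad and linear speed of gauge_stick below 0.02 m/s); the robot touches nothing.
It fails at once if the plain end leaves its first spot by more than 35 mm while the eyelet end is more than 35 mm from the middle of the cross (one end must always stay put) (distance of gauge_stick from where it was at the start of the episode above 0.035 m and horizontal distance between eyelet_end and tape_cross above 0.035 m).
It fails at once if the stick is picked up: both its ends are more than 15 mm above the worktop (height (world z) of each of gauge_stick, eyelet_end above 0.015 m).
It fails at once if the tape roll is moved by more than 20 mm (distance of tape_roll from where it was at the start of the episode above 0.02 m).
It fails at once if the piece of cheese is moved by more than 20 mm (distance of cheese_piece from where it was at the start of the episode above 0.02 m).
It also fails if it takes over 43 s, if anything falls off the work surface, if the arm or the gripper's body presses on something with over 40 N, if the wrist force passes 120 N, or if a joint passes its speed limit or range.

## Working session

There is one attempt and no reset: what is moved stays moved. The work goes in short steps, Python scripts to look and compute and a shell command to move; the robot and the scene stay as the last step left them, time stands still between calls to the robot, and variables do not carry over. Pictures are saved under pics/ and viewed, and the job is handed in when it is done.

```bash
mkdir -p pics; ls
python3 - <<'E'
from station import arm
import cv2
s=arm.get_state(); print(s)
for n in ["scene","side","wrist"]:
    f=arm.grab_frame(n); cv2.imwrite(f"pics/{n}0.png",f["image"][:,:,::-1]); print(n,f["vfov"],f["cx"],f["cy"],f["rvec"],f["tvec"],(f["depth"]>0).mean())
    import numpy as np; np.savez(f"{n}0.npz",**f)
E
```

```text
pics
{'t': 0.0, 'q': array([ 1.61306956e+00,  3.59354915e-01,  1.10523718e-02, -3.68435654e-04,
       -1.22413737e+00, -2.88088951e-01]), 'qd': array([ 0.00237985, -0.00034107, -0.00080187, -0.0004389 , -0.00012318,
       -0.00093858]), 'joint_efforts': array([-2.25912394e-03, -5.82713306e+01,  2.93063807e+01,  6.99730530e+00,
        7.10398905e-03, -1.50167266e-04]), 'eef_pos': array([0.16421785, 0.65449926, 0.40373702]), 'ee_rot': array([ 3.13991839e+00, -1.34942369e-04, -2.45941071e-01]), 'force': array([-0.15044341, -0.96913242, -0.40127803]), 'moment': array([-0.0014476 ,  0.00202921,  0.03660012]), 'width': 0.08761999503636794}
scene 43.40907870030053 272.83043507300107 203.3736507296504 [ 2.19314686 -0.55373729  0.25704765] [-0.40444139  0.26403392  0.69168701] 0.9959608843537415
side 51.90543063965772 272.727184400022 213.2539432653451 [ 1.35022458 -1.80306901  1.12785255] [0.32634999 0.25783579 0.47396072] 0.9685969387755102
wrist 59.00399141117486 288.7873785598869 208.7497943089309 [-1.83071769  2.34291526  0.29284643] [ 0.6749469  -0.02946845  0.38973132] 0.9944132653061224
```

View pics/scene0.png

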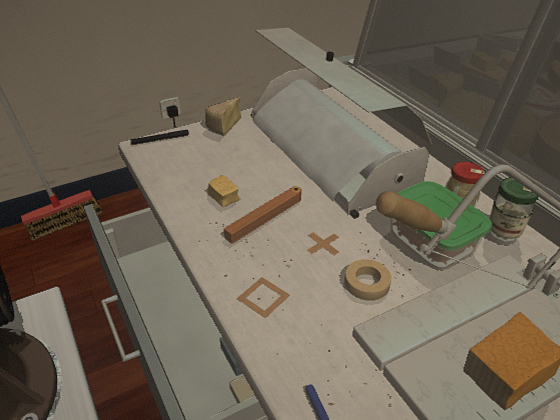

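View pics/side0.png

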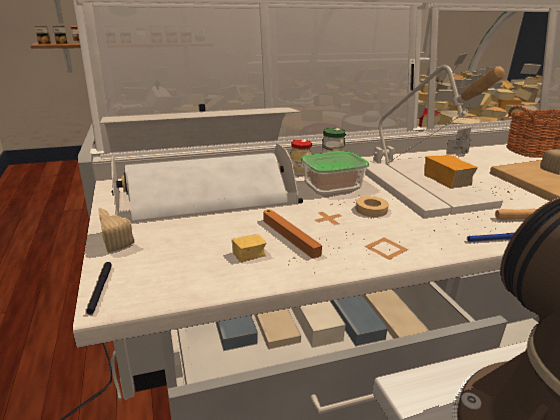

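View pics/wrist0.png

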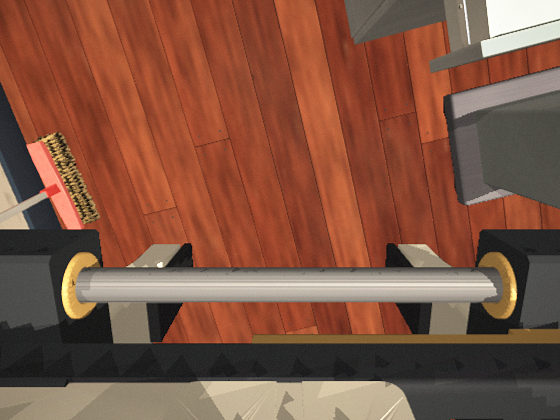

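The scene view shows the stick running from its plain end near (228,235) to the eyelet near (297,190). The cross is at (323,243), the square at (264,296), the roll at (368,279) and the cheese at (223,190). Next I measure them.

```bash
cat > h.py <<'E'
import numpy as np, cv2
def cam(f):
    R,_=cv2.Rodrigues(np.array(f["rvec"],float)); t=np.array(f["tvec"],float).ravel()
    fl=f["image"].shape[0]/2/np.tan(np.radians(float(f["vfov"]))/2)
    return R,t,fl,float(f["cx"]),float(f["cy"])
def ray(f,uv,z):
    R,t,fl,cx,cy=cam(f); uv=np.atleast_2d(uv).astype(float)
    d=np.c_[(uv[:,0]-cx)/fl,(uv[:,1]-cy)/fl,np.ones(len(uv))]@R
    C=-R.T@t
    return C+d*((z-C[2])/d[:,2])[:,None]
def cloud(f):
    R,t,fl,cx,cy=cam(f); D=f["depth"]; v,u=np.mgrid[:D.shape[0],:D.shape[1]]
    P=np.stack([(u-cx)/fl*D,(v-cy)/fl*D,D],-1)
    return (P-t)@R
def proj(f,P):
    R,t,fl,cx,cy=cam(f); p=np.atleast_2d(P)@R.T+t
    return np.c_[p[:,0]/p[:,2]*fl+cx,p[:,1]/p[:,2]*fl+cy]
E
python3 - <<'E'
import numpy as np,cv2
from h import *
for n in ["scene","side"]:
    f=dict(np.load(n+"0.npz")); hsv=cv2.cvtColor(f["image"],cv2.COLOR_RGB2HSV); P=cloud(f)
    pts=dict(scene=[(262,213),(297,190),(323,243),(241,296),(350,280),(223,185),(300,300)],side=[(290,233),(270,216),(328,217),(370,246),(362,205),(248,243),(300,270)])[n]
    for u,v in pts: print(n,(u,v),hsv[v,u],P[v,u].round(3))
E
```

```text
scene (262, 213) [ 12 145 127] [0.511 0.138 0.022]
scene (297, 190) [ 17 139 125] [0.6   0.165 0.023]
scene (323, 243) [ 14 125 139] [0.578 0.037 0.001]
scene (241, 296) [ 14 128 132] [ 0.399 -0.005  0.   ]
scene (350, 280) [ 18 108 154] [ 0.558 -0.072  0.019]
scene (223, 185) [ 19 139 167] [0.478 0.238 0.032]
scene (300, 300) [ 18  44 163] [ 0.477 -0.056 -0.   ]
side (290, 233) [ 12 184  83] [0.501 0.153 0.021]
side (270, 216) [ 12 180 188] [0.574 0.172 0.025]
side (328, 217) [ 14 157 198] [0.581 0.036 0.002]
side (370, 246) [ 14 158 192] [0.444 0.005 0.001]
side (362, 205) [ 16 131 227] [ 0.584 -0.048  0.02 ]
side (248, 243) [ 19 159 229] [0.47  0.246 0.031]
side (300, 270) [ 16  59 231] [0.404 0.167 0.   ]
```

Run:
```python
import cv2
i=cv2.imread("pics/scene0.png")[160:330,190:410]; cv2.imwrite("pics/c1.png",cv2.resize(i,None,fx=3.5,fy=3.5,interpolation=cv2.INTER_NEAREST))
i=cv2.imread("pics/side0.png")[190:270,220:420]; cv2.imwrite("pics/c2.png",cv2.resize(i,None,fx=4,fy=4,interpolation=cv2.INTER_NEAREST))
```

```text
(no output)
```

View pics/c1.png

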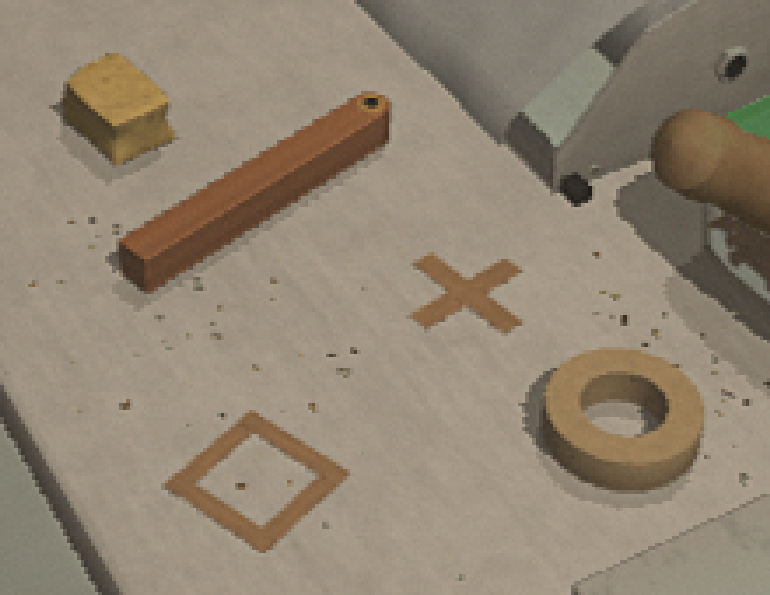

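View pics/c2.png

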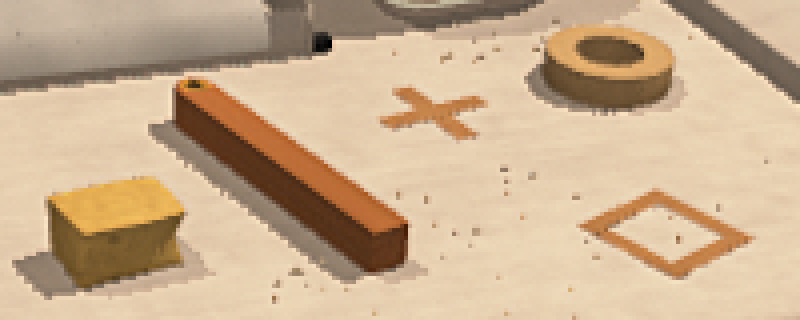

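```bash
cat > meas.py <<'E'
from h import *
def comps(f,sel):
    n,l,st,c=cv2.connectedComponentsWithStats(sel.astype(np.uint8),connectivity=8)
    return [(l==i) for i in range(1,n) if st[i,4]>40]
def measure(f):
    hsv=cv2.cvtColor(f["image"],cv2.COLOR_RGB2HSV).astype(int); P=cloud(f); out={}
    box=(P[...,0]>0.33)&(P[...,0]<0.72)&(P[...,1]>-0.14)&(P[...,1]<0.32)&(hsv[...,1]>90)&(hsv[...,2]>40)
    flat=box&(P[...,2]<0.006)&(hsv[...,0]<17)
    for m in comps(f,flat):
        v,u=np.nonzero(m); q=ray(f,np.c_[u,v],0)[:,:2]; r=cv2.minAreaRect(q.astype(np.float32))
        print(" flat",len(u),"mean",q.mean(0).round(4),"rect",np.round(r[0],4),np.round(r[1],4))
    top=box&(P[...,2]>0.017)&(P[...,2]<0.045)
    for m in comps(f,top):
        v,u=np.nonzero(m); z=np.median(P[m][:,2]); q=P[m][:,:2]; r=cv2.minAreaRect(q.astype(np.float32)); 
        print(" tall",len(u),"z",z.round(4),"hsv",np.median(hsv[m],0),"mean",q.mean(0).round(4),"rect",np.round(r[0],4),np.round(r[1],4),round(r[2],1), "box",cv2.boxPoints(r).round(3).tolist())
E
python3 - <<'E'
from meas import *
for n in ["scene","side"]:
    print(n); measure(dict(np.load(n+"0.npz")))
f=dict(np.load("scene0.npz"))
# hand-picked: crop scale 3.5 offset 190,160
def c(p): return np.array(p)/3.5+[190,160]-0.36
print("eyelet",ray(f,c([372,101]),.024)); print("plain face top corners",ray(f,[c([119,239]),c([148,259])],.024)); print("bottom corner",ray(f,c([149,292]),0))
f=dict(np.load("side0.npz"))
def c(p): return np.array(p)/4+[220,190]-0.36
print("eyelet",ray(f,c([194,85]),.024)); print("plain corners",ray(f,[c([370,236]),c([408,226])],.024))
E
```

```text
scene
 flat 171 mean [0.5134 0.1377] rect [0.5226 0.14  ] [0.1781 0.0207]
 flat 330 mean [0.5782 0.0368] rect [0.5792 0.0377] [0.0543 0.0534]
 flat 592 mean [ 0.4289 -0.0225] rect [ 0.4297 -0.0216] [0.0598 0.0597]
 tall 461 z 0.0286 hsv [ 19. 135. 162.] mean [0.4769 0.2372] rect [0.478  0.2419] [0.0409 0.0609] 7.2 box [[0.45399999618530273, 0.26899999380111694], [0.4620000123977661, 0.20900000631809235], [0.5019999742507935, 0.21400000154972076], [0.4950000047683716, 0.2750000059604645]]
 tall 890 z 0.0229 hsv [ 12. 144. 131.] mean [0.5143 0.1429] rect [0.5206 0.1463] [0.184  0.0241] 15.7 box [[0.42899999022483826, 0.13300000131130219], [0.4350000023841858, 0.10999999940395355], [0.6119999885559082, 0.1599999964237213], [0.6060000061988831, 0.18299999833106995]]
 tall 775 z 0.0185 hsv [ 17. 108. 153.] mean [ 0.5885 -0.0786] rect [ 0.5896 -0.0777] [0.0721 0.0713] 62.3 box [[0.5410000085830688, -0.09300000220537186], [0.6039999723434448, -0.12600000202655792], [0.6380000114440918, -0.06199999898672104], [0.574999988079071, -0.028999999165534973]]
side
 flat 156 mean [0.5807 0.0354] rec
[... 1116 characters left out ...]
0143051147], [0.6129999756813049, 0.16200000047683716], [0.6069999933242798, 0.1850000023841858]]
 tall 493 z 0.0298 hsv [ 18. 159. 227.] mean [0.4724 0.2455] rect [0.4787 0.2429] [0.0415 0.0555] 10.6 box [[0.453000009059906, 0.26600000262260437], [0.46299999952316284, 0.21199999749660492], [0.5040000081062317, 0.21899999678134918], [0.49399998784065247, 0.27399998903274536]]
eyelet [[0.60026394 0.16983829 0.024     ]]
plain face top corners [[0.43179503 0.13178336 0.024     ]
 [0.438315   0.11127648 0.024     ]]
bottom corner [[0.43836368 0.11330109 0.        ]]
eyelet [[0.60112212 0.16862616 0.024     ]]
plain corners [[0.43037094 0.13455798 0.024     ]
 [0.43400672 0.11415533 0.024     ]]
```

Run:
```python
from meas import *
P=np.concatenate([cloud(dict(np.load(n+"0.npz"))).reshape(-1,3)[(np.load(n+"0.npz")["depth"]>0).ravel()] for n in ["scene","side"]])
for z0,z1 in [(0.05,0.12),(0.12,0.2),(0.2,0.3),(.3,.6)]:
    print(z0,z1,"(rows x 0.30.., cols y 0.72..-0.30, 4cm cells)")
    Q=P[(P[:,2]>z0)&(P[:,2]<z1)]
    H,_,_=np.histogram2d(Q[:,0],Q[:,1],bins=[np.arange(0.06,0.86,.04),np.arange(-.4,.76,.04)])
    for x,r in zip(np.arange(0.06,.84,.04),H): print("%.2f"%x,''.join('#' if k>2 else '.' for k in r[::-1]))
a=0.278;o=np.array([.4455,.125]);print("eye",o+.16*np.array([np.cos(a),np.sin(a)]))
c=np.array([.5795,.0365]);s=np.array([.4305,-.0225])
d=c-o;a1=np.arctan2(d[1],d[0]);e=c-s;a2=np.arctan2(e[1],e[0]);print(np.hypot(*d),np.hypot(*e),a1,a2)
```

```text
0.05 0.12 (rows x 0.30.., cols y 0.72..-0.30, 4cm cells)
0.06 .................####........
0.10 .............................
0.14 .............................
0.18 .............................
0.22 .............................
0.26 .............................
0.30 .............................
0.34 .............................
0.38 .............................
0.42 .............................
0.46 .............................
0.50 .............................
0.54 ......##.....................
0.58 ......##.................###.
0.62 ......#..................###.
0.66 ......################..####.
0.70 ......#################.#....
0.74 ......#################.#....
0.78 ......####################...
0.12 0.2 (rows x 0.30.., cols y 0.72..-0.30, 4cm cells)
0.06 .................####........
0.10 ..................###........
0.14 .............................
0.18 .............................
0.22 .............................
0.26 .............................
0.30 .............................
0.34 .............................
0.38 .............................
0.42 ..
[... 1189 characters left out ...]
.14 .............................
0.18 .............................
0.22 .............................
0.26 .............................
0.30 .............................
0.34 .............................
0.38 .............................
0.42 ........................#....
0.46 ........................#....
0.50 ........................#....
0.54 .............................
0.58 ........................#....
0.62 ........................#....
0.66 .............................
0.70 .............................
0.74 .............................
0.78 .............................
eye [0.599357   0.16890928]
0.16058720372433166 0.16025604512778918 -0.5836848410880048 0.3770301454602168
```

```bash
python3 -m handwheel '[[2,-2.8,0,0.03],[2,-2.8,0,0.03],[2,-2.8,0,0.03],[2,-2.8,0,0.03],[2,-2.8,0,0.03],[2,-2.8,0,0.03],[2,-2.8,0,0.03],[2,-2.8,0,0.03],[2,-2.8,0,0.03],[2,-2.8,0,0.03],[2,-2.8,0,0.03],[2,-2.8,0,0.03],[2,-2.8,0,0.03],[2,-2.8,0,0.03],[2,-2.8,0,0.03],[2,-2.8,0,0.03],[2,-2.8,0,0.03],[2,-2.8,0,0.03]]' 0.5 25
python3 -m handwheel '[[0,0,-2,0],[0,0,-2,0],[0,0,-2,0],[0,0,0,0],[0,0,0,0],[0,0,0,0]]'
```

```text
t: 1.95
eef_pos: [0.5248, 0.1494, 0.4046]
ee_rot: [-3.142, 0.0, 0.296]
force: [0.2, 0.7, 0.2]
width: 0.0438
t: 2.55
eef_pos: [0.5246, 0.151, 0.3459]
ee_rot: [-3.141, -0.002, 0.295]
force: [-1.1, -0.6, -0.1]
width: 0.0442
```

```bash
python3 -m handwheel '[[-0.2,-0.4,-2,-0.017],[0,0,-2,0],[0,0,-2,0],[0,0,-2,0],[0,0,0,0],[0,0,0,0],[0,0,0,0]]'
python3 - <<'E'
from station import arm
from meas import *
s=arm.get_state(); print(s["eef_pos"],s["ee_rot"],s["q"].round(2))
for n in ["wrist","scene"]:
    f=arm.grab_frame(n); np.savez(n+"1.npz",**f)
    im=f["image"][:,:,::-1].copy()
    if n=="wrist": print(proj(f,[[.4455,.125,.024],[.5994,.169,.024],[.5224,.147,.024]]).round(0))
    cv2.imwrite(f"pics/{n}1.png",im)
E
```

```text
t: 3.25
eef_pos: [0.5229, 0.1471, 0.2663]
ee_rot: [-3.141, -0.002, 0.278]
force: [-0.7, -0.1, 0.6]
width: 0.0441
[0.52285403 0.14711484 0.26625454] [-3.14110142e+00 -2.38205992e-03  2.77680145e-01] [ 0.64  0.28 -0.46  0.   -0.83  1.21]
[[289. 339.]
 [290.  92.]
 [289. 226.]]
```

View pics/wrist1.png

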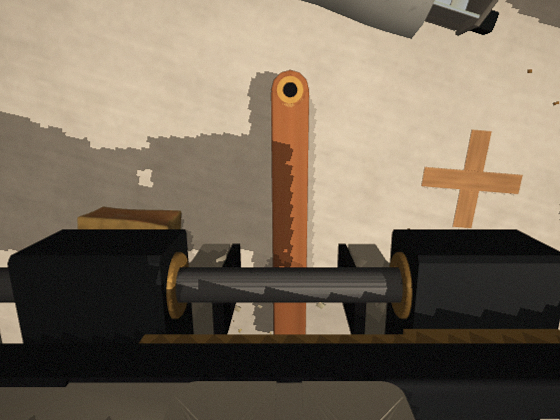

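View pics/scene1.png

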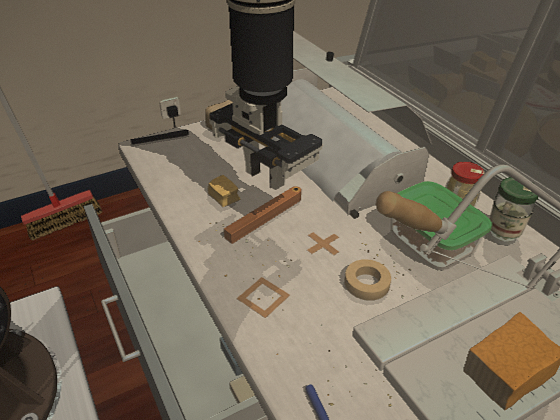

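The wrist view shows the stick vertical and centred between the jaws, with the eyelet at (290,90) against a predicted (290,92) and the cross at (472,180). I'll check these against my map, then descend.

```bash
python3 - <<'E'
from meas import *
f=dict(np.load("wrist1.npz")); print("eyelet",ray(f,[290,90],.024),"cross",ray(f,[472,180],0), "stick mid",ray(f,[290,200],.024))
E
python3 -m handwheel '[[0,0,-1.5,0],[0,0,-1.5,0],[0,0,-1.5,0],[0,0,-1.5,0],[0,0,-1,0],[0,0,-0.7,0],[0,0,-0.6,0],[0,0,0,0],[0,0,0,0]]'
```

```text
eyelet [[0.6005827  0.16912666 0.024     ]] cross [[0.58028093 0.03583881 0.        ]] stick mid [[0.5384413  0.15124284 0.024     ]]
t: 4.25
eef_pos: [0.5224, 0.1468, 0.182]
ee_rot: [-3.142, -0.0, 0.277]
force: [-0.7, -0.3, -0.5]
width: 0.0436
```

```bash
python3 -m handwheel '[[0,0,0,0],[0,0,0,0],[0,0,0,0],[0,0,0,0],[0,0,0,0],[0,0,0,0],[0,0,0,0],[0,0,0,0]]' 1 25
python3 - <<'E'
import numpy as np
# stick: eye (.600,.169), angle .278 ; o
o=np.array([.446,.125]); c=np.array([.5798,.0362]); s=np.array([.4308,-.0228])
a0=.278; p=lambda o,a,r: o+r*np.array([np.cos(a),np.sin(a)])
g0=np.array([.5224,.1468]); r=(g0-o)@np.array([np.cos(a0),np.sin(a0)]); d=c-o; a1=np.arctan2(d[1],d[0]); print("r",r,"a1",a1,"dist",np.hypot(*d))
N=18; A=np.linspace(a0,a1,N+1); X=np.array([p(o,a,r) for a in A]); print("step",(a1-a0)/N); print((np.diff(X,axis=0)*100).round(2).tolist(), X[-1])
E
```

```text
t: 5.05
eef_pos: [0.5223, 0.1467, 0.1819]
ee_rot: [-3.142, -0.0, 0.277]
force: [-0.7, 0.4, 6.0]
width: 0.0217
r 0.07944935485308975 a1 -0.5859300676549294 dist 0.16058605169814716
step -0.047996114869718304
[[0.1, -0.37], [0.08, -0.37], [0.06, -0.38], [0.04, -0.38], [0.02, -0.38], [0.01, -0.38], [-0.01, -0.38], [-0.03, -0.38], [-0.05, -0.38], [-0.07, -0.38], [-0.09, -0.37], [-0.1, -0.37], [-0.12, -0.36], [-0.14, -0.36], [-0.15, -0.35], [-0.17, -0.34], [-0.19, -0.33], [-0.2, -0.32]] [0.51219705 0.08106653]
```

```bash
python3 -m handwheel '[[0.1,-0.37,0,-0.048],[0.08,-0.37,0,-0.048],[0.06,-0.38,0,-0.048],[0.04,-0.38,0,-0.048],[0.02,-0.38,0,-0.048],[0.01,-0.38,0,-0.048],[-0.01,-0.38,0,-0.048],[-0.03,-0.38,0,-0.048],[-0.05,-0.38,0,-0.048],[0,0,0,0],[0,0,0,0]]'
python3 - <<'E'
from station import arm
from meas import *
f=arm.grab_frame("scene"); np.savez("scene2.npz",**f); cv2.imwrite("pics/scene2.png",f["image"][:,:,::-1]); measure(f)
E
```

```text
t: 6.15
eef_pos: [0.5248, 0.1127, 0.1819]
ee_rot: [-3.141, -0.001, -0.153]
force: [0.6, -1.3, 5.1]
width: 0.0217
 flat 86 mean [0.4706 0.1143] rect [0.4711 0.115 ] [0.0074 0.0752]
 flat 329 mean [0.5784 0.0367] rect [0.5792 0.0377] [0.0543 0.0534]
 flat 589 mean [ 0.4292 -0.0226] rect [ 0.4298 -0.0216] [0.0596 0.0597]
 tall 458 z 0.0289 hsv [ 19. 127. 110.] mean [0.477 0.237] rect [0.4783 0.2408] [0.0413 0.0574] 11.8 box [[0.4519999921321869, 0.26499998569488525], [0.46399998664855957, 0.20900000631809235], [0.5040000081062317, 0.21699999272823334], [0.49300000071525574, 0.27300000190734863]]
 tall 464 z 0.023 hsv [ 12. 133.  91.] mean [0.471  0.1189] rect [0.4733 0.1204] [0.0269 0.0811] 79.7 box [[0.4309999942779541, 0.11400000005960464], [0.5109999775886536, 0.10000000149011612], [0.515999972820282, 0.12600000202655792], [0.4359999895095825, 0.14100000262260437]]
 tall 772 z 0.0185 hsv [ 17. 107. 175.] mean [ 0.5888 -0.0782] rect [ 0.5896 -0.0774] [0.0728 0.0698] 55.4 box [[0.5400000214576721, -0.08799999952316284], [0.5979999899864197, -0.12700000405311584], [0.6389999985694885, -0.06700000166893005], [0.5820000171661377, -0.02800000086426735]]
```

View pics/scene2.png

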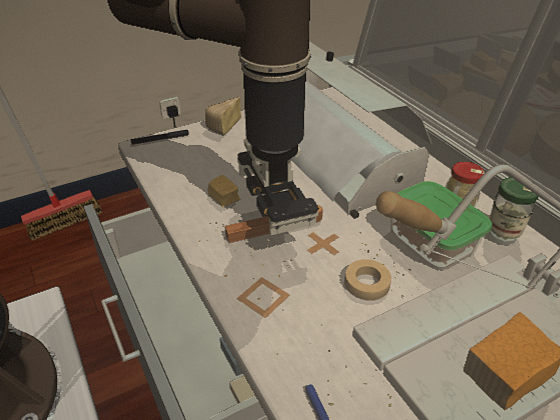

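The plain end's face is at about (0.433,0.128), so the end has stayed put. The eyelet end is halfway to the cross, so I continue.

```bash
python3 -m handwheel '[[-0.07,-0.38,0,-0.048],[-0.09,-0.37,0,-0.048],[-0.1,-0.37,0,-0.048],[-0.12,-0.36,0,-0.048],[-0.14,-0.36,0,-0.048],[-0.15,-0.35,0,-0.048],[-0.17,-0.34,0,-0.048],[-0.19,-0.33,0,-0.048],[-0.2,-0.32,0,-0.048],[0,0,0,0],[0,0,0,0],[0,0,0,0]]'
python3 - <<'E'
from station import arm
from meas import *
for n in ["scene","wrist"]:
    f=arm.grab_frame(n); np.savez(n+"3.npz",**f); cv2.imwrite(f"pics/{n}3.png",f["image"][:,:,::-1]); 
    if n=="scene": measure(f)
    else: print(proj(f,[.5798,.0362,.024]))
E
```

```text
t: 7.4
eef_pos: [0.5124, 0.0811, 0.1819]
ee_rot: [-3.141, -0.0, -0.585]
force: [0.1, -0.5, 7.1]
width: 0.0219
 flat 230 mean [0.5741 0.0317] rect [0.5724 0.029 ] [0.0463 0.0744]
 flat 50 mean [0.4478 0.1153] rect [0.448  0.1156] [0.0063 0.0378]
 flat 585 mean [ 0.4291 -0.0224] rect [ 0.4297 -0.0215] [0.0598 0.0595]
 tall 459 z 0.0287 hsv [ 19. 126. 111.] mean [0.4769 0.2373] rect [0.4788 0.2407] [0.0415 0.0562] 6.9 box [[0.45500001311302185, 0.26600000262260437], [0.4620000123977661, 0.20999999344348907], [0.503000020980835, 0.2150000035762787], [0.4959999918937683, 0.2709999978542328]]
 tall 219 z 0.0232 hsv [ 12. 138. 107.] mean [0.4488 0.1194] rect [0.4508 0.1216] [0.0257 0.0365] 58.2 box [[0.42800000309944153, 0.11999999731779099], [0.46000000834465027, 0.10100000351667404], [0.4729999899864197, 0.12300000339746475], [0.44200000166893005, 0.1420000046491623]]
 tall 319 z 0.023 hsv [ 12. 146. 152.] mean [0.561  0.0446] rect [0.5634 0.0458] [0.0253 0.0541] 57.9 box [[0.5339999794960022, 0.04899999871850014], [0.5799999833106995, 0.020999999716877937], [0.5929999947547913, 0.041999999433755875], [0.546999990940094, 0.07100000232458115]]
 tall 759 z 0.0185 hsv [ 17. 107. 176.] mean [ 0.5883 -0.0781] rect [ 0.589  -0.0772] [0.0726 0.0712] 61.7 box [[0.5400000214576721, -0.09200000017881393], [0.6029999852180481, -0.12600000202655792], [0.6380000114440918, -0.06199999898672104], [0.574999988079071, -0.02800000086426735]]
[[291.77703714  71.07701492]]
```

View pics/wrist3.png

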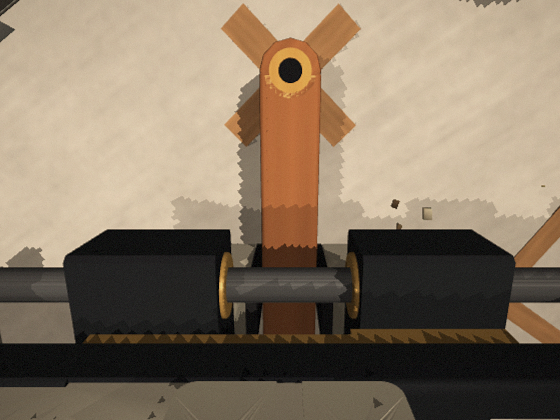

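View pics/scene3.png

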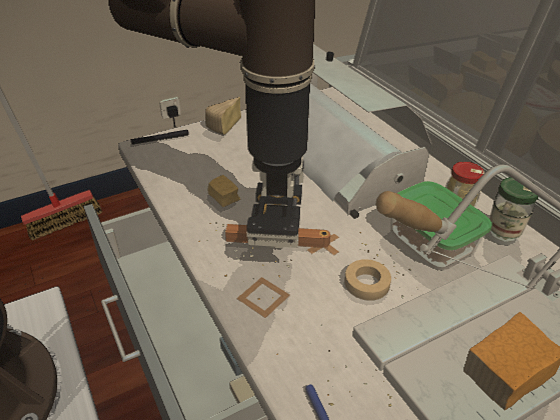

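The eyelet sits at (290,70) against the cross centre's predicted (292,71), within about 1 mm. The plain end is still at about (0.445,0.124). Next is the second swing.

```bash
python3 -m handwheel '[[0,0,0,0],[0,0,0,0]]'
python3 - <<'E'
import numpy as np
g=np.array([.5124,.0811]); c=np.array([.5798,.0362]); s=np.array([.4308,-.0228]); a0=-.585
r=.0805; a1=np.arctan2(*(c-s)[::-1]); print(a1, g+r*np.array([np.cos(a0),np.sin(a0)]))
N=20; A=np.linspace(a0,a1,N+1); X=c-r*np.c_[np.cos(A),np.sin(A)]; X[0]=g
print((a1-a0)/N,(np.diff(X,axis=0)*100).round(2).tolist(),X[10],X[-1])
E
```

```text
t: 7.7
eef_pos: [0.5124, 0.0811, 0.1819]
ee_rot: [-3.141, -0.0, -0.585]
force: [1.2, -0.3, 5.9]
width: 0.022
0.37703014546021696 [0.57951382 0.03664795]
0.048101507273010845 [[-0.18, -0.37], [-0.19, -0.34], [-0.17, -0.35], [-0.16, -0.35], [-0.14, -0.36], [-0.12, -0.37], [-0.1, -0.37], [-0.09, -0.38], [-0.07, -0.38], [-0.05, -0.38], [-0.03, -0.39], [-0.01, -0.39], [0.01, -0.39], [0.02, -0.39], [0.04, -0.38], [0.06, -0.38], [0.08, -0.38], [0.1, -0.37], [0.12, -0.37], [0.13, -0.36]] [0.49973483 0.04455571] [0.50495415 0.00656305]
```

```bash
python3 -m handwheel '[[-0.18,-0.37,0,0.048],[-0.19,-0.34,0,0.048],[-0.17,-0.35,0,0.048],[-0.16,-0.35,0,0.048],[-0.14,-0.36,0,0.048],[-0.12,-0.37,0,0.048],[-0.1,-0.37,0,0.048],[-0.09,-0.38,0,0.048],[-0.07,-0.38,0,0.048],[-0.05,-0.38,0,0.048],[0,0,0,0],[0,0,0,0]]'
python3 - <<'E'
from station import arm
from meas import *
f=arm.grab_frame("wrist"); cv2.imwrite(f"pics/wrist4.png",f["image"][:,:,::-1]); print(proj(f,[.5798,.0362,.024]))
E
```

```text
t: 8.9
eef_pos: [0.4998, 0.0445, 0.1819]
ee_rot: [3.142, -0.0, -0.104]
force: [1.4, -1.0, 6.0]
width: 0.0219
[[290.51684228  73.72408124]]
```

View pics/wrist4.png

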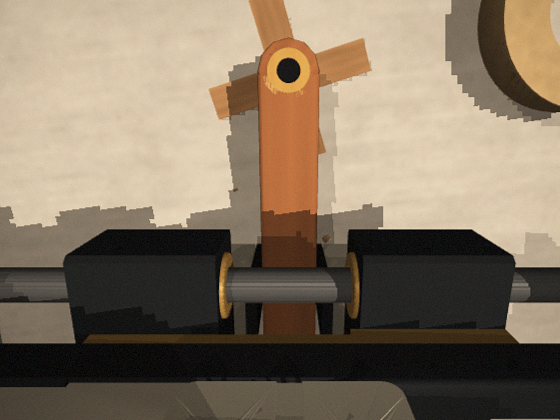

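The eyelet at (289,70) is still over the cross middle, predicted at (290,74), and the roll is clear to the upper right. I finish the swing.

```bash
python3 -m handwheel '[[-0.03,-0.39,0,0.048],[-0.01,-0.39,0,0.048],[0.01,-0.39,0,0.048],[0.02,-0.39,0,0.048],[0.04,-0.38,0,0.048],[0.06,-0.38,0,0.048],[0.08,-0.38,0,0.048],[0.1,-0.37,0,0.048],[0.12,-0.37,0,0.048],[0.13,-0.36,0,0.048],[0,0,0,0],[0,0,0,0]]'
python3 - <<'E'
from station import arm
from meas import *
for n in ["scene","wrist"]:
    f=arm.grab_frame(n); cv2.imwrite(f"pics/{n}5.png",f["image"][:,:,::-1]); 
    if n=="scene": measure(f)
    else: print(proj(f,[.5798,.0362,.024]))
E
```

```text
t: 10.15
eef_pos: [0.505, 0.0065, 0.1819]
ee_rot: [3.141, -0.0, 0.376]
force: [1.3, -2.1, 5.3]
width: 0.0219
 flat 550 mean [ 0.4294 -0.0261] rect [ 0.4498 -0.0135] [0.1027 0.0598]
 tall 461 z 0.0288 hsv [ 19. 124. 118.] mean [0.477 0.237] rect [0.4782 0.241 ] [0.0409 0.0564] 10.0 box [[0.453000009059906, 0.26499998569488525], [0.46299999952316284, 0.20999999344348907], [0.503000020980835, 0.21699999272823334], [0.49399998784065247, 0.2720000147819519]]
 tall 671 z 0.0233 hsv [ 12. 139. 128.] mean [ 0.4586 -0.0125] rect [ 0.4622 -0.01  ] [0.0953 0.0229] 21.5 box [[0.414000004529953, -0.017000000923871994], [0.421999990940094, -0.03799999877810478], [0.5109999775886536, -0.003000000026077032], [0.5019999742507935, 0.017999999225139618]]
 tall 769 z 0.0185 hsv [ 17. 108. 186.] mean [ 0.5891 -0.0784] rect [ 0.589  -0.0773] [0.0717 0.0712] 63.8 box [[0.5410000085830688, -0.09399999678134918], [0.6050000190734863, -0.125], [0.6370000243186951, -0.061000000685453415], [0.5730000138282776, -0.028999999165534973]]
[[288.92897485  74.13103515]]
```

View pics/wrist5.png

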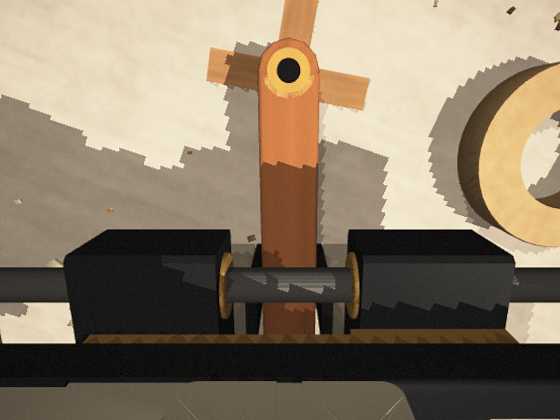

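View pics/scene5.png

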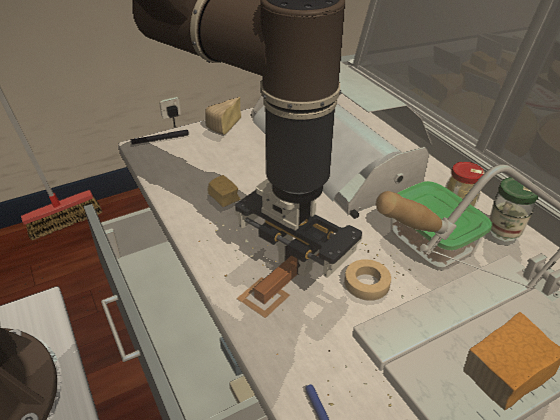

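The eyelet is on the cross, the plain end computes to about (0.429,-0.023) inside the square, and the roll and cheese haven't moved. I release and rise.

```bash
python3 -m handwheel '[[0,0,0,0],[0,0,0,0],[0,0,0,0],[0,0,0,0],[0,0,0,0],[0,0,0,0]]' 0.5 && python3 -m handwheel '[[0,0,0.5,0],[0,0,1,0],[0,0,1.5,0],[0,0,2,0],[0,0,2,0],[0,0,2,0],[0,0,2,0],[0,0,2,0],[0,0,2,0],[0,0,0,0],[0,0,0,0]]'
python3 - <<'E'
from station import arm
from meas import *
for n in ["scene","side","wrist"]:
    f=arm.grab_frame(n); np.savez(n+"6.npz",**f); cv2.imwrite(f"pics/{n}6.png",f["image"][:,:,::-1]); 
    if n!="wrist": print(n); measure(f)
    else: print(proj(f,[[.5798,.0362,.024],[.4308,-.0228,.024]]))
E
```

```text
t: 10.85
eef_pos: [0.5046, 0.0064, 0.1816]
ee_rot: [-3.142, 0.0, 0.373]
force: [-0.4, 0.4, -0.1]
width: 0.0438
t: 11.95
eef_pos: [0.5045, 0.0063, 0.3327]
ee_rot: [-3.141, -0.002, 0.373]
force: [-0.4, -0.4, 0.8]
width: 0.0434
scene
 flat 726 mean [ 0.464  -0.0145] rect [0.5056 0.0073] [0.222 0.06 ]
 tall 458 z 0.0287 hsv [ 19.  124.  111.5] mean [0.477  0.2371] rect [0.4785 0.2407] [0.0411 0.0579] 11.3 box [[0.453000009059906, 0.26499998569488525], [0.46399998664855957, 0.20800000429153442], [0.5040000081062317, 0.2160000056028366], [0.49300000071525574, 0.27300000190734863]]
 tall 1203 z 0.0232 hsv [ 12. 142. 149.] mean [0.4952 0.0017] rect [0.5044 0.0067] [0.1857 0.0232] 21.6 box [[0.414000004529953, -0.017000000923871994], [0.421999990940094, -0.03799999877810478], [0.5950000286102295, 0.029999999329447746], [0.5860000252723694, 0.052000001072883606]]
 tall 771 z 0.0185 hsv [ 17. 107. 177.] mean [ 0.5889 -0.0782] rect [ 0.5894 -0.0771] [0.0722 0.0715] 60.7 box [[0.5410000085830688, -0.09099999815225601], [0.6029999852180481, -0.12600000202655792], [0.6380000114440918, -0.0630000010
[... 965 characters left out ...]
72820282, -0.061000000685453415], [0.5720000267028809, -0.027000000700354576]]
 tall 653 z 0.0241 hsv [ 12. 179. 171.] mean [0.4923 0.0069] rect [0.5021 0.0076] [0.181  0.0262] 22.1 box [[0.4129999876022339, -0.014000000432133675], [0.4230000078678131, -0.039000000804662704], [0.5910000205039978, 0.028999999165534973], [0.5809999704360962, 0.05400000140070915]]
 tall 498 z 0.0297 hsv [ 18. 160. 139.] mean [0.4725 0.2455] rect [0.4784 0.2428] [0.042  0.0563] 12.0 box [[0.4519999921321869, 0.26600000262260437], [0.46399998664855957, 0.210999995470047], [0.5049999952316284, 0.2199999988079071], [0.49300000071525574, 0.2750000059604645]]
[[288.98088492  93.93896329]
 [289.3757477  291.28813222]]
```

View pics/scene6.png

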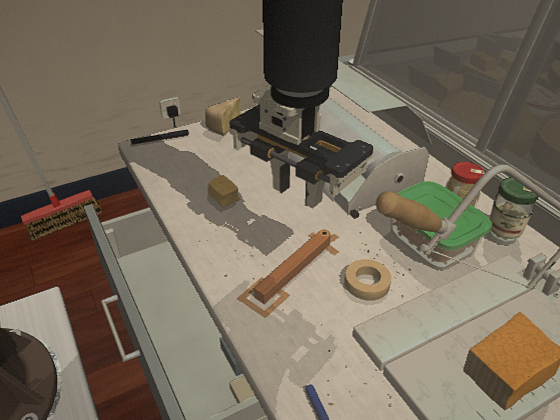

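View pics/wrist6.png

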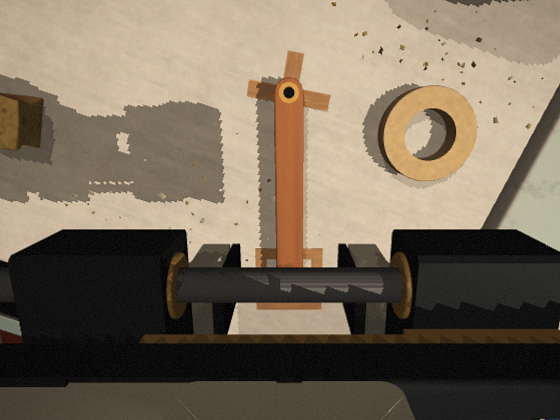

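The stick lies flat with its eyelet at (289,92) on the cross middle and its plain end inside the square. Its centre measures (0.504,0.007), and the two ends work out within about 2 mm of their marks. I hand in.

```bash
python3 -c "
from station import arm
print(arm.job_done())"
```

```text
the job is handed in; nothing more can be done
None
```

The stick now lies flat with its eyelet end on the middle of the cross and its plain end in the middle of the square. I handed the job in at about 12 s of the 43 s; no verdict is reported.

**What I did:** I gripped the stick across its middle at 25 N. I swung it 0.86 rad clockwise about its plain end onto the cross and held it there for over half a second. Then I swung it 0.96 rad counter-clockwise about the eyelet end into the square. It slid on the worktop the whole way and was never lifted. I then opened the gripper and rose 15 cm clear.

**Last checks:**
- **First swing:** the eyelet was about 1 mm from the cross middle, and the plain end was within about 2 mm of its start.
- **Final position:** both ends measure within about 2 mm of their marks in the scene and wrist views. The side view agrees to about 3 mm.
- **Flat and clear:** the stick's top reads at about 23–24 mm, so it lies flat, and the robot touches nothing.
- **Bystanders:** the tape roll and the cheese measure unchanged to within about 2 mm.

The only oddity was a steady upward force of about 6 N on the tool while the stick was gripped. It disappeared on release.

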